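# Check the hole punch's hand lever

## Robot

A 7-joint arm with a two-finger parallel gripper is mounted at the origin on the work surface. World frame = base frame: x ahead of the robot, y to its left, z up, the work surface at z = 0. Lengths are in m, angles in degrees, forces in N, time in s.
With the tool pointing down it reaches from about 0.35 to 0.9 m from the base axis. Payload 19.9 kg.
Tool frame: the origin (TCP) lies on the centre line of the jaws, within the pads' length; the fingertips stand 22 mm ahead of it and the grasp point (between the pads) lies 3 mm ahead of it; z points along the fingers, y is the direction in which the jaws open and shut (so a half turn about z gives the same grasp; the last joint's range is limited). The gripper opens to 94 mm and grips with 3 to 60 N. Pads are 16 mm wide; open, the fingers measure 119 mm over their backs; the gripper's body (75 mm by 177 mm) begins 78 mm behind the grasp point.
Start: joints at [70.159, 23.915, -0.59, 92.452, 0.269, 63.638, -3.037], TCP at [0.188, -0.596, 0.227] pointing down, gripper open.
Joint ranges: [-161.28, 161.28], [-22.2, 115.67], [-73.04, 71.86], [3.21, 147.25], [-68.34, 248.33], [10.77, 114.83], [-161.83, 161.83]. Speed limits (degrees/s): [108.29, 108.29, 136.94, 136.94, 172.46, 172.46, 172.46].

## Interface

Orientations are given as a 3x3 rotation matrix whose columns are the frame's x, y, z axes.
In Python, from cell import manip gives the robot as it stands.
- The arm moves only by the tool move_arm, never from a script. Its argument "increments" is one flat list of numbers, 7 for each row, row after row: the shift along the tool's x, y, z in units of 150 mm (1.0 is 150 mm), then the turn, a rotation vector about the tool's x, y, z in units of 2 pi rad (1.0 is 2 pi rad), then the finger opening in mm, from 0 to 94. In form: [tx, ty, tz, ax, ay, az, claw, tx, ty, tz, ax, ay, az, claw, ...]. A call has 1 to 10 rows; each row is the pose to reach, as a shift and turn from the pose commanded when the call began, along the tool's axes at that moment, turning the shorter way round; what a row does not reach only later rows make up. A row lasts 1/8 s, in which the tool goes at most 62.5 mm and 10.7 degrees, less where a joint would pass 70% of its speed; a pose out of reach is approached as far as the arm can. A call with a number of a shift or a turn outside -1 to 1 is refused whole. A call with a gripper value outside its range is refused whole. The fingers move at their own pace and stop on an object; "squeeze" is the grip in N (left out, the last holds). Time passes only in rows, so rows that repeat a pose let the fingers close. It gives the time, the measured TCP pose, the force and the opening at its end, in the units of the state.
- manip.observe(): the state, without advancing time (a new reading comes with each control period).
- manip.get_image(name): name is "side" or "top"; returns a dict with "frame" (384x512x3 uint8, red, green, blue), "mtx" (3x3 intrinsics, pixels), "k1" (the pictures are not rectified: a ray, as slopes to the right and down, at radius r is drawn at 1 + k1 r^2 times it, then the intrinsics apply), "camera_from_world" (4x4, takes a point from world to camera coordinates). Camera axes: x right, y up, looking along -z (the intrinsics and any distortion apply to the point x, -y, -z); pixel columns grow to the right and rows downward; lengths in m; the calibration is good to about 2 mm. A picture is of the moment at which its call begins. There is no depth.
- manip.job_done(): hands the job in, once; it reports no verdict.
The state is a dict: "time_s": time; "qpos": joint angles; "qd": joint speeds; "joint_efforts": joint torques, N m; "ee_pos": TCP position; "tool_rot": TCP orientation; "contact_force": force on the tool from outside, world axes, zero at the start; "moment": the same for the moment, N m; "finger_gap": finger opening in m.
Only numpy, scipy, OpenCV 4.12 (cv2) and the standard library are available. Lean on these libraries where they do the work, as an engineer would, in place of code of your own. Each camera call takes 0.05 s, during which the arm holds its last target. There are 200 camera calls.

## Task

Check the hand lever of the revolving hole punch, the bench tool with the star wheel of punch tubes: with the backs of the fingers press the lever gently from its outer side towards the fixed bar until it comes against its stop, keep it there for a second, then take the fingers off so that it springs fully out. Then press it against its stop once more and finish while still holding it there, so that I can measure how far short of the bar it stops. Only push: do not pinch the lever, do not touch its inner side or the bar, and leave the eyelet setter and everything else on the bench alone.

Things in the scene. Friction and masses are not known exactly. Their poses are not given: they have to be found in the camera images.
- punch: The revolving hole punch, pliers on a foot bolted to the bench: grey foot 120 x 100 mm, dark body plate, and at its far end a round wheel with six brass punch tubes standing out like a star (top of it 104 mm above the bench). Origin on the bench under the bar's end of the body; its x axis runs from the handles towards the punch wheel, y from the fixed bar towards the side of the lever. Handles 76 to 100 mm above the bench, nothing of the punch under them.
- punch_lever (a joint): The punch's hand lever, swinging level about an upright hinge 22 mm to the +y side of the punch's origin. 0 = sprung fully out; 0.38 rad = in against its stop, where the grip is still about 15 to 20 mm short of the bar. A return spring pushes it out: at 120 mm from the hinge it takes about 2.5 N to start it and 5 N to keep it at the stop. It does not stay in by itself.
- punch_hinge (a point): On the lever's hinge axis, 87 mm above the bench. Turns with the lever: x from the lever's grip end to the jaw, y outward, away from the bar; pressing the lever in turns it anticlockwise seen from above.
- punch_pad (a point): The place to press: on the outer face (the side away from the bar) of the lever's grip, 120 mm from the hinge and 50 mm from the free end, 87 mm above the bench, mid-height of the grip. The grip is black rubber, 115 mm long, 26 high, and with the inner strip 13 mm thick. Moves with the lever; its y axis points straight out of that face, its x axis along the lever to the hinge.
- punch_inner (a point): Middle of the inner face of that lever (facing the bar), a bare steel strip 111 x 22 mm, on the back of the grip. Not to be touched. Axes as punch_pad.
- punch_bar (a point): Half-way along the punch's fixed bar, a round rubber-covered handle 21 mm in diameter that runs from the punch's body 190 mm along the punch's -x from its origin, its axis 87 mm above the bench. Axes as the punch. With the lever out, bar and lever spread like a V (clear gap about 60 mm beside punch_pad).
- setter: The eyelet setter, a similar bench tool beside the punch, with shorter handles (bar 150 mm, lever 130 mm) and a plain block with a single pin in place of the punch wheel. To be left alone. Origin and axes as for the punch.
- setter_lever (a joint): The eyelet setter's hand lever, 0 = out. To be left alone.
- tin: Bystander: flat round shoe-polish tin, diameter 74, 24 high; stands between the two bench tools (mm).
- brush: Bystander: shoe brush 150 x 45 x 38 high, origin under its centre (mm).
- heel: Bystander: black rubber heel 60 x 70 x 16, origin on its underside (mm).
- hammer: Bystander: hammer lying on the bench (mm).
- glue: Bystander: glue jar, diameter 60, 110 high (mm).
- spray: Bystander: spray can, diameter 52, 150 high (mm).
- rivets: Bystander: small open metal cup, diameter 70, 50 high (mm).

How it is judged (in metres and radians):
On the way, in this order (a step that is already met when the one before it is completed fails the run):
1. the punch's lever is pressed in against its stop by the fingers and kept there (value of joint punch_lever above 0.345 rad and contact force between the fingers and punch_lever_c3 above 1 N), for 0.6 s.
2. the fingers are off the lever and it has sprung fully out (value of joint punch_lever below 0.03 rad and contact force between the fingers and punch_lever_c3 below 0.2 N), for 0.2 s.
At the end, for the whole second after the job is handed in: The punch's lever rests against its stop (joint above 0.345 of 0.38 rad), held still there by the fingers on the outer grip with 1 to 30 N; the eyelet setter's lever is out (below 0.05 rad) and every bystander is within 20 mm of its start (all of step 1 and contact force between the fingers and punch_lever_c3 below 30 N and velocity of joint punch_lever between -0.1 and 0.1 rad/s and value of joint setter_lever below 0.05 rad and distance of each of tin, brush, heel, hammer, glue, spray, rivets from where it was at the start of the episode below 0.02 m); the arm keeps its last pose, push and grip.
It fails at once if the lever is forced: more than 40 N on its grip (contact force between anything else and punch_lever_c3 above 40 N).
It fails at once if the lever is pinched or pulled from its inner side (over 1.5 N there) (contact force between anything else and punch_lever_c4 above 1.5 N).
It fails at once if the punch's fixed bar is touched (over 1.5 N) (contact force between anything else and punch_c0 above 1.5 N).
It fails at once if the eyelet setter is touched (over 2 N) or its lever worked (over 0.05 rad) (contact force between anything else and setter above 2 N or value of joint setter_lever above 0.05 rad).
It fails at once if a bystander is shoved more than 20 mm or lifted (distance of any of tin, brush, heel, hammer, glue, spray, rivets from where it was at the start of the episode above 0.02 m).
It also fails if it takes over 51 s, if anything falls off the work surface, if the arm or the gripper's body presses on something with over 40 N, if the wrist force passes 120 N, or if a joint passes its speed limit or range.

## Working session

There is one attempt and no reset: what is moved stays moved. The work goes in short steps, Python scripts to look and compute and a tool call to move; the robot and the scene stay as the last step left them, time stands still between calls to the robot, and variables do not carry over. Pictures are saved under pics/ and viewed, about 8 in all and at most 12, crops included, and the job is handed in when it is done.

Besides the shell and the picture viewer there is one more tool, called after "Call:" as name(argument=value, ...) on one line, values as JSON. move_arm: Moves the arm, as the interface text tells. Its arguments: {"type":"object","properties":{"increments":{"type":"array","items":{"type":"number"}},"squeeze":{"type":"number"}},"required":["increments"]}

```bash
mkdir -p pics; ls
cat > h.py <<'E'
import numpy as np, cv2
from cell import manip
def snap(n,f):
    d=manip.get_image(n); cv2.imwrite('pics/'+f,cv2.cvtColor(d['frame'],cv2.COLOR_RGB2BGR)); return d
def proj(d,P):
    T=np.array(d['camera_from_world']);p=T[:3,:3]@np.array(P,float)+T[:3,3]
    s=np.array([p[0],-p[1]])/-p[2]; s=s*(1+d['k1']*(s@s)); K=np.array(d['mtx'])
    return (K@[s[0],s[1],1])[:2]
def atz(d,uv,z):
    K=np.array(d['mtx']);q=(np.linalg.inv(K)@[uv[0],uv[1],1])[:2];s=q.copy()
    for _ in range(20): s=q/(1+d['k1']*(s@s))
    T=np.array(d['camera_from_world']);R=T[:3,:3];c=-R.T@T[:3,3]
    r=R.T@np.array([s[0],-s[1],-1]); return c+r*(z-c[2])/r[2]
E
python3 - <<'E'
from h import *
import pickle
for n in('top','side'):
    d=snap(n,n+'0.png'); pickle.dump(d,open(n+'0.pkl','wb'))
    T=np.array(d['camera_from_world']);print(n,-T[:3,:3].T@T[:3,3],d['k1'])
s=manip.observe();print(s['time_s'],s['ee_pos'],np.round(s['tool_rot'],3),s['contact_force'])
E
```

```text
pics
top [0.42306467 0.04934955 1.15130521] -0.08005613410273225
side [-0.0418619   0.64199655  0.88964999] -0.08075632326952296
0.1 [ 0.18748721 -0.59589933  0.22690641] [[ 0.954  0.3   -0.   ]
 [ 0.3   -0.954  0.001]
 [-0.    -0.001 -1.   ]] [-0.41227165  0.18525969 -0.26463051]
```

View pics/top0.png

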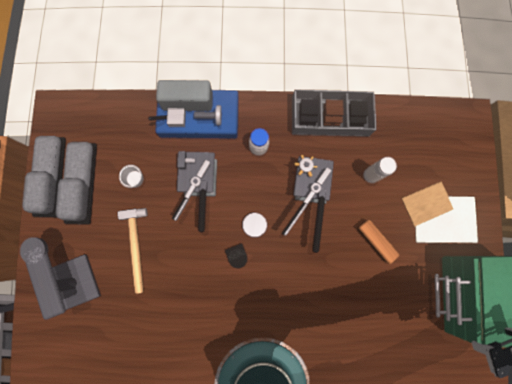

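View pics/side0.png

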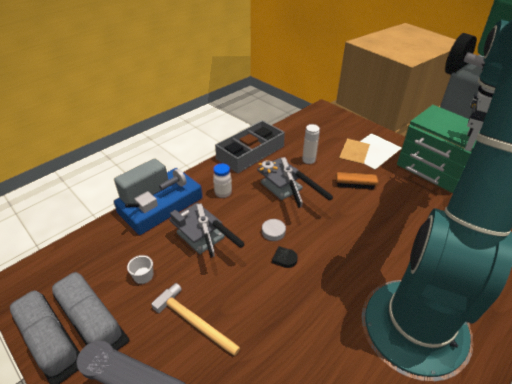

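The top view shows the punch with its star wheel at (306,166). The bar runs to (318,250) and the lever to (286,234). The setter is on the left at (197,172), with the tin at (255,225) between them. I'll zoom in.

Run:
```python
from h import *
import pickle
im=cv2.imread('pics/top0.png')[140:265,225:385]
cv2.imwrite('pics/c0.png',cv2.resize(im,None,fx=4.8,fy=4.8,interpolation=cv2.INTER_CUBIC))
```

```text
(no output)
```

View pics/c0.png

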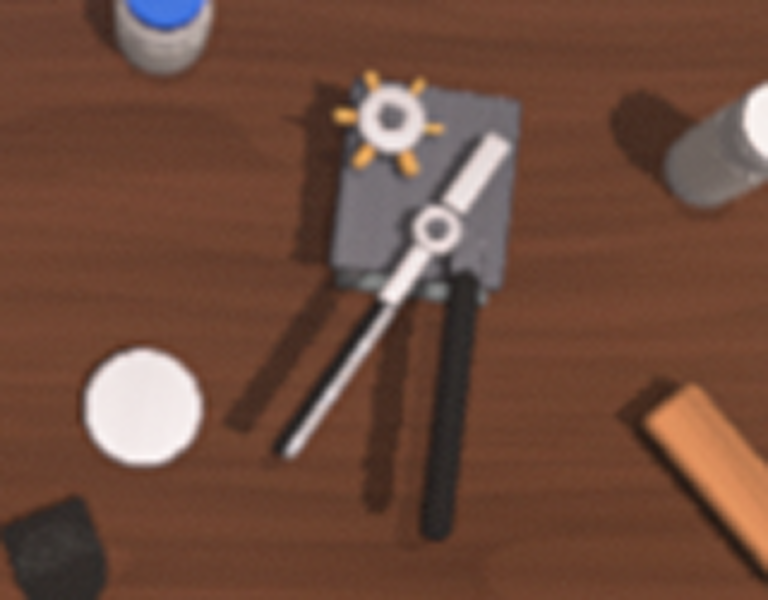

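The hinge is at crop (436,229) and the lever's tip at (284,455). The black outer grip shows on the lever's left edge. The bar runs (463,280)–(436,535) and the tin is at (143,407).

```bash
cat >> h.py <<'E'
import pickle
def geom():
    d=pickle.load(open('top0.pkl','rb'))
    f=lambda u,v,z: atz(d,(225+u/4.8-.4,140+v/4.8-.4),z)[:2]
    H=f(436,229,.10);tip=f(284,455,.099);bs=f(463,280,.0975);be=f(436,535,.0975);tin=f(143,407,.024)
    return H,tip,bs,be,tin
E
python3 - <<'E'
from h import *
H,tip,bs,be,tin=geom()
print('H',H,'tip',tip,'len',np.linalg.norm(tip-H),'bar',bs,be,np.linalg.norm(be-bs),'tin',tin)
x=(bs-be)/np.linalg.norm(bs-be); y=np.array([-x[1],x[0]])
print('punch yaw',np.degrees(np.arctan2(x[1],x[0])),'H off bar',(H-be)@y,'along from end',(H-be)@x)
l=(H-tip)/np.linalg.norm(H-tip); print('lever yaw',np.degrees(np.arctan2(l[1],l[0])))
n=np.array([-l[1],l[0]]); print('n',n,'mid120',H-.12*l)
d=pickle.load(open('side0.pkl','rb'))
for p in (H,tip,be): print(proj(d,[*p,.1]))
im=cv2.imread('pics/side0.png')[140:220,240:350]
cv2.imwrite('pics/c1.png',cv2.resize(im,None,fx=6,fy=6,interpolation=cv2.INTER_CUBIC))
E
```

```text
H [ 0.60175355 -0.14772488] tip [ 0.46156051 -0.0540756 ] len 0.16859500994206972 bar [ 0.5705685  -0.16463565] [ 0.4145897 -0.1466132] 0.15701654483860247 tin [0.49405166 0.03048318]
punch yaw -6.5909703320500554 H off bar 0.020378439809433938 along from end 0.18605445937341772
lever yaw -33.74301892641588
n [0.55546892 0.8315373 ] mid120 [ 0.50196907 -0.08106861]
[286.77119511 168.41781933]
[300.15358703 201.46859193]
[330.34300794 194.90136304]
```

View pics/c1.png

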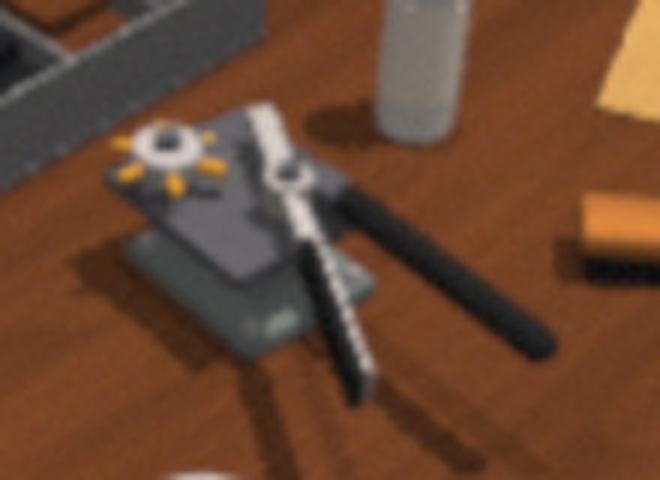

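Tip and hinge project into the side view within 2 px, so the geometry holds. The tool will stay upright with fingers closed, and its y axis will end up along the lever's normal. First comes the transit.

Call:
move_arm(increments=[0.4, -0.35, -0.25, 0, 0, 0, 0, 0.82, -0.71, -0.25, 0, 0, 0, 0, 0.82, -0.71, -0.25, 0, 0, 0, 0, 0.82, -0.71, -0.25, 0, 0, 0, 0], squeeze=20)

```text
time_s: 0.6
ee_pos: [0.275, -0.4553, 0.2655]
tool_rot: [[0.953, 0.304, 0.001], [0.304, -0.953, -0.0], [0.001, 0.0, -1.0]]
contact_force: [-0.8, -0.9, -0.8]
finger_gap: 0.0574
```

Call:
move_arm(increments=[0.4, -0.35, 0, 0, 0, 0, 0, 0.82, -0.71, 0, 0, 0, 0, 0, 0.82, -0.71, 0, 0, 0, 0, 0, 0.82, -0.71, 0, 0, 0, 0, 0])

```text
time_s: 1.1
ee_pos: [0.3593, -0.3178, 0.2649]
tool_rot: [[0.953, 0.303, 0.0], [0.303, -0.953, 0.0], [0.0, -0.0, -1.0]]
contact_force: [-0.4, -0.6, 0.1]
finger_gap: 0.0173
```

Call:
move_arm(increments=[0.4, -0.35, 0, 0, 0, 0, 0, 0.82, -0.71, 0, 0, 0, 0, 0, 0.82, -0.71, 0, 0, 0, 0, 0, 0.82, -0.71, 0, 0, 0, 0, 0])

```text
time_s: 1.6
ee_pos: [0.4445, -0.1799, 0.2647]
tool_rot: [[0.953, 0.302, -0.0], [0.302, -0.953, 0.001], [0.0, -0.001, -1.0]]
contact_force: [0.3, -1.3, 0.4]
finger_gap: 0.0001
```

Call:
move_arm(increments=[0.4, -0.35, 0, 0, 0, 0.03, 0, 0.82, -0.71, 0, 0, 0, 0.06, 0, 0.82, -0.71, 0, 0, 0, 0.09, 0, 0.82, -0.71, 0, 0, 0, 0.12, 0, 0.82, -0.71, 0, 0, 0, 0.142, 0, 0.82, -0.71, 0, 0, 0, 0.142, 0, 0.82, -0.71, 0, 0, 0, 0.142, 0, 0.82, -0.71, 0, 0, 0, 0.142, 0])

```text
time_s: 2.6
ee_pos: [0.529, -0.0434, 0.2648]
tool_rot: [[0.832, -0.554, -0.0], [-0.554, -0.832, -0.0], [-0.0, 0.0, -1.0]]
contact_force: [0.4, -0.6, -1.1]
finger_gap: 0.0007
```

In place above the outer side. Descending.

Call:
move_arm(increments=[0, -0.07, 0.3, 0, 0, 0, 0, 0, -0.07, 0.58, 0, 0, 0, 0, 0, -0.07, 0.58, 0, 0, 0, 0])

```text
time_s: 2.98
ee_pos: [0.5334, -0.0339, 0.1759]
tool_rot: [[0.833, -0.554, -0.005], [-0.554, -0.833, 0.001], [-0.004, 0.002, -1.0]]
contact_force: [-0.5, -0.5, 0.6]
finger_gap: 0.0003
```

Call:
move_arm(increments=[0, 0, 0.2, 0, 0, 0, 0, 0, 0, 0.4, 0, 0, 0, 0, 0, 0, 0.57, 0, 0, 0, 0, 0, 0, 0.57, 0, 0, 0, 0, 0, 0, 0.57, 0, 0, 0, 0])

```text
time_s: 3.6
ee_pos: [0.5359, -0.0337, 0.0943]
tool_rot: [[0.832, -0.554, 0.002], [-0.554, -0.832, -0.0], [0.002, -0.001, -1.0]]
contact_force: [0.1, -0.4, -0.4]
finger_gap: 0.0005
```

Run:
```python
from h import *
a=snap('top','t1.png');b=snap('side','s1.png')
a=cv2.imread('pics/t1.png')[140:265,225:385];b=cv2.imread('pics/s1.png')[125:250,220:380]
cv2.imwrite('pics/c2.png',np.hstack([cv2.resize(i,(400,312),interpolation=cv2.INTER_CUBIC) for i in(a,b)]))
s=manip.observe();print(s['ee_pos'],s['contact_force'],s['qpos'])
```

```text
[ 0.53579816 -0.03359104  0.09411008] [-0.82294206 -0.03918321  0.07927309] [  15.32232873   25.8746521   -18.46454397  110.92507766   11.33479393
   44.80556728 -133.14113819]
```

View pics/c2.png

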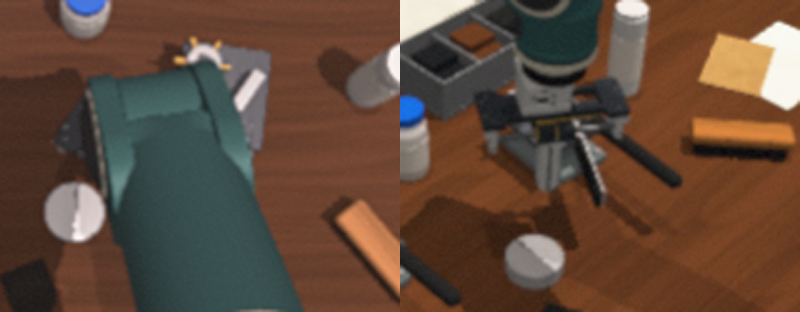

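The closed fingers hang beside the lever's outer face, clear of it, of the tin and of everything else. I'll press in along the arc about the hinge.

Call:
move_arm(increments=[0, 0.1, 0, 0, 0, 0, 0, 0, 0.2, 0, 0, 0, 0, 0, 0, 0.255, 0, 0, 0, 0, 0, 0, 0.295, 0, 0, 0, -0.008, 0, 0, 0.336, 0, 0, 0, -0.016, 0, 0, 0.376, 0, 0, 0, -0.024, 0, 0, 0.417, 0, 0, 0, -0.032, 0, 0, 0.417, 0, 0, 0, -0.032, 0, 0, 0.417, 0, 0, 0, -0.032, 0])

```text
time_s: 4.82
ee_pos: [0.5001, -0.0852, 0.0924]
tool_rot: [[0.926, -0.378, -0.0], [-0.378, -0.926, 0.0], [-0.0, -0.0, -1.0]]
contact_force: [-0.6, 5.2, 0.2]
finger_gap: 0.0002
```

```bash
cat > st.py <<'E'
from h import *
H=geom()[0]
F=[]
for _ in range(1):
    s=manip.observe();F.append(s['contact_force'])
R=np.array(s['tool_rot']);p=np.array(s['ee_pos'])
r=p[:2]-H;print(s['time_s'],'yaw',np.degrees(np.arctan2(R[1,0],R[0,0])),'F tool',R.T@np.mean(F,0),'rel along x,-y',r@R[:2,0],-r@R[:2,1],p)
E
python3 st.py
python3 - <<'E'
from h import *
b=snap('side','s2.png');b=cv2.imread('pics/s2.png')[125:250,220:380]
cv2.imwrite('pics/c3.png',cv2.resize(b,None,fx=4,fy=4,interpolation=cv2.INTER_CUBIC))
E
```

```text
4.825 yaw -22.19667505409644 F tool [-2.48725497 -4.58089997 -0.21061614] rel along x,-y -0.11776459926874537 0.019512997078359733 [ 0.50008794 -0.08516799  0.0924348 ]
```

View pics/c3.png

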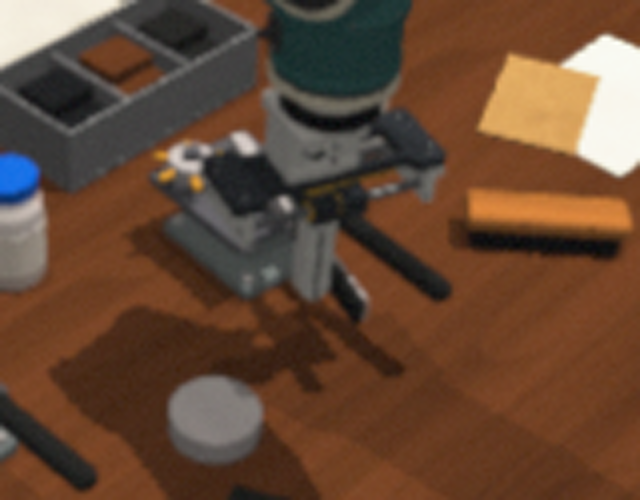

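The lever moves in under about 4.6 N, with the fingers on its outer face. I'll continue to just short of the stop.

Call:
move_arm(increments=[-0.002, 0.04, 0, 0, 0, -0.008, 0, -0.005, 0.08, 0, 0, 0, -0.016, 0, -0.008, 0.118, 0, 0, 0, -0.024, 0, -0.008, 0.118, 0, 0, 0, -0.024, 0, -0.008, 0.118, 0, 0, 0, -0.024, 0])

```text
time_s: 5.5
ee_pos: [0.4924, -0.101, 0.0924]
tool_rot: [[0.972, -0.235, -0.0], [-0.235, -0.972, 0.0], [-0.0, -0.0, -1.0]]
contact_force: [-1.0, 6.5, 0.6]
finger_gap: 0.0003
```

```bash
python3 st.py
```

```text
5.5 yaw -13.580129696884157 F tool [-2.48849521 -6.0560582  -0.56148818] rel along x,-y -0.11724840067838585 0.01977336515999045 [ 0.492426   -0.10097381  0.0923925 ]
```

Call:
move_arm(increments=[0, 0.01, 0, 0, 0, -0.002, 0, 0, 0.01, 0, 0, 0, -0.002, 0])

```text
time_s: 5.75
ee_pos: [0.4919, -0.1023, 0.0924]
tool_rot: [[0.975, -0.222, -0.001], [-0.222, -0.975, 0.0], [-0.001, -0.0, -1.0]]
contact_force: [-2.0, 5.4, 1.3]
finger_gap: 0.0002
```

Call:
move_arm(increments=[0, 0.007, 0, 0, 0, -0.001, 0, 0, 0.007, 0, 0, 0, -0.001, 0])

```text
time_s: 6.0
ee_pos: [0.4917, -0.1033, 0.0923]
tool_rot: [[0.976, -0.216, -0.001], [-0.216, -0.976, 0.0], [-0.001, -0.0, -1.0]]
contact_force: [-3.0, 4.7, 1.0]
finger_gap: 0.0007
```

Call:
move_arm(increments=[0, 0.007, 0, 0, 0, -0.001, 0, 0, 0.007, 0, 0, 0, -0.001, 0])

```text
time_s: 6.25
ee_pos: [0.4914, -0.1043, 0.0923]
tool_rot: [[0.978, -0.21, -0.001], [-0.21, -0.978, 0.001], [-0.001, -0.0, -1.0]]
contact_force: [-2.1, 5.6, 0.6]
finger_gap: 0.0005
```

```bash
python3 st.py
```

```text
6.25 yaw -12.11931150299859 F tool [-3.18759853 -5.00612022 -0.63664002] rel along x,-y -0.11699170778881403 0.01931866145337478 [ 0.49142517 -0.10427456  0.0922927 ]
```

Call:
move_arm(increments=[0, 0.007, 0, 0, 0, -0.001, 0, 0, 0.007, 0, 0, 0, -0.001, 0])

```text
time_s: 6.5
ee_pos: [0.4913, -0.1046, 0.0923]
tool_rot: [[0.979, -0.203, -0.001], [-0.203, -0.979, 0.001], [-0.001, -0.001, -1.0]]
contact_force: [-2.6, 11.1, 0.4]
finger_gap: 0.0003
```

Call:
move_arm(increments=[0, 0.007, 0, 0, 0, -0.001, 0, 0, 0.007, 0, 0, 0, -0.001, 0])

```text
time_s: 6.75
ee_pos: [0.4911, -0.1048, 0.0923]
tool_rot: [[0.98, -0.197, -0.001], [-0.197, -0.98, 0.002], [-0.001, -0.002, -1.0]]
contact_force: [-2.0, 16.1, 2.4]
finger_gap: 0.0006
```

```bash
python3 st.py
```

```text
6.75 yaw -11.33472998714399 F tool [ -5.12148618 -15.36206629  -2.40403543] rel along x,-y -0.11688586164490716 0.020343934926802355 [ 0.49114586 -0.10480466  0.09232444]
```

The force rises steeply to 16 N while the position stalls, so the lever is on its stop. Hold for 1.25 s.

Call:
move_arm(increments=[0, 0, 0, 0, 0, 0, 0, 0, 0, 0, 0, 0, 0, 0, 0, 0, 0, 0, 0, 0, 0, 0, 0, 0, 0, 0, 0, 0, 0, 0, 0, 0, 0, 0, 0, 0, 0, 0, 0, 0, 0, 0, 0, 0, 0, 0, 0, 0, 0, 0, 0, 0, 0, 0, 0, 0, 0, 0, 0, 0, 0, 0, 0, 0, 0, 0, 0, 0, 0, 0])

```text
time_s: 8.0
ee_pos: [0.4912, -0.1048, 0.0923]
tool_rot: [[0.98, -0.197, -0.001], [-0.197, -0.98, 0.002], [-0.001, -0.002, -1.0]]
contact_force: [-2.2, 16.1, 1.9]
finger_gap: 0.0003
```

Run:
```python
from h import *
b=snap('side','s3.png');b=cv2.imread('pics/s3.png')[125:250,220:380]
cv2.imwrite('pics/c4.png',cv2.resize(b,None,fx=4,fy=4,interpolation=cv2.INTER_CUBIC))
```

```text
(no output)
```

View pics/c4.png

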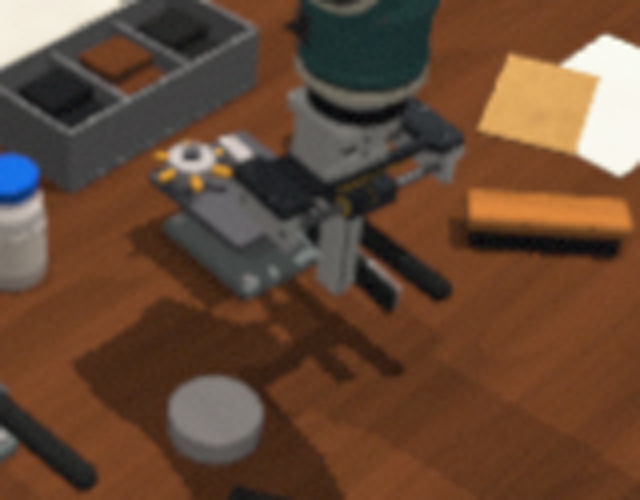

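The lever lies just short of the bar, with the fingers on its outer face only. Releasing back along the arc, then waiting with the fingers clear.

Call:
move_arm(increments=[0.025, -0.1, 0, 0, 0, 0.014, 0, 0.055, -0.217, 0, 0, 0, 0.032, 0, 0.11, -0.33, 0, 0, 0, 0.047, 0, 0.174, -0.441, 0, 0, 0, 0.062, 0, 0.174, -0.441, 0, 0, 0, 0.062, 0, 0.174, -0.441, 0, 0, 0, 0.062, 0, 0.174, -0.441, 0, 0, 0, 0.062, 0, 0.174, -0.441, 0, 0, 0, 0.062, 0, 0.174, -0.441, 0, 0, 0, 0.062, 0])

```text
time_s: 9.18
ee_pos: [0.5297, -0.0475, 0.0925]
tool_rot: [[0.832, -0.554, -0.0], [-0.554, -0.832, 0.0], [-0.0, -0.0, -1.0]]
contact_force: [0.6, 0.3, -0.2]
finger_gap: 0.0006
```

```bash
python3 st.py
python3 - <<'E'
from h import *
d=snap('side','s4.png');b=cv2.imread('pics/s4.png')
H,tip,*_=geom();r=tip-H
for t in(.38,.345,0):
    c,s=np.cos(t),np.sin(t);p=H+[c*r[0]-s*r[1],s*r[0]+c*r[1]];u=proj(d,[*p,.1]);print(t,(u-[220,125])*4)
b=b[125:250,220:380]
cv2.imwrite('pics/c5.png',cv2.resize(b,None,fx=4,fy=4,interpolation=cv2.INTER_CUBIC))
E
```

```text
9.175 yaw -33.66744743800954 F tool [ 0.30462411 -0.6116485   0.15768629] rel along x,-y -0.11554474502884811 0.0434594768338437 [ 0.52968191 -0.04750017  0.09246951]
0.38 [392.82782736 285.96818788]
0.345 [386.95324439 288.56723774]
0 [320.61434812 305.87436772]
```

View pics/c5.png

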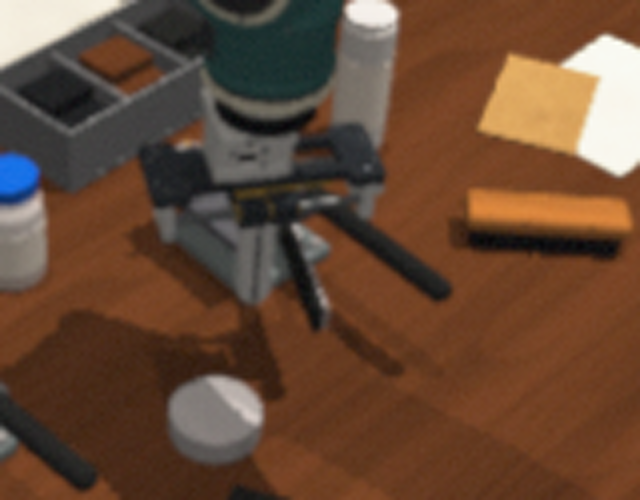

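The lever's tip is at (320,308). The prediction for "out" is (321,306), so it has sprung fully out, and the force is near zero. Pressing again.

Call:
move_arm(increments=[0, 0.08, 0, 0, 0, 0, 0, 0, 0.16, 0, 0, 0, 0, 0, 0, 0.21, 0, 0, 0, -0.01, 0, 0, 0.27, 0, 0, 0, -0.022, 0, 0.002, 0.33, 0, 0, 0, -0.034, 0, 0.004, 0.38, 0, 0, 0, -0.043, 0, 0.006, 0.42, 0, 0, 0, -0.051, 0, 0.006, 0.445, 0, 0, 0, -0.056, 0, 0.006, 0.458, 0, 0, 0, -0.059, 0, 0.006, 0.458, 0, 0, 0, -0.059, 0])

```text
time_s: 10.48
ee_pos: [0.4928, -0.1048, 0.0927]
tool_rot: [[0.977, -0.215, 0.002], [-0.215, -0.977, 0.001], [0.002, -0.001, -1.0]]
contact_force: [5.7, 6.5, -2.2]
finger_gap: 0.0001
```

```bash
python3 st.py
```

```text
10.475 yaw -12.393791079293669 F tool [ 4.1363389  -7.5733237   2.23012358] rel along x,-y -0.11559882679687204 0.01853111876840145 [ 0.49282582 -0.10481489  0.09268628]
```

Near the stop. Small steps to about 14 N, then settle.

Call:
move_arm(increments=[0, 0.007, 0, 0, 0, -0.001, 0, 0, 0.007, 0, 0, 0, -0.001, 0, 0, 0.007, 0, 0, 0, -0.001, 0])

```text
time_s: 10.85
ee_pos: [0.4927, -0.105, 0.0927]
tool_rot: [[0.978, -0.208, 0.002], [-0.208, -0.978, 0.002], [0.001, -0.002, -1.0]]
contact_force: [5.7, 10.0, -1.8]
finger_gap: 0.0001
```

Call:
move_arm(increments=[0, 0.005, 0, 0, 0, -0.001, 0, 0, 0.005, 0, 0, 0, -0.001, 0, 0, 0.005, 0, 0, 0, -0.001, 0])

```text
time_s: 11.22
ee_pos: [0.4926, -0.1052, 0.0927]
tool_rot: [[0.98, -0.201, 0.002], [-0.201, -0.98, 0.002], [0.001, -0.002, -1.0]]
contact_force: [6.3, 14.9, -1.6]
finger_gap: 0.0009
```

```bash
python3 st.py
```

```text
11.225 yaw -11.620574384584158 F tool [  3.16159461 -15.80831015   1.6268522 ] rel along x,-y -0.11550419365630483 0.01970148740028188 [ 0.49258515 -0.10516154  0.09267993]
```

Call:
move_arm(increments=[0, 0, 0, 0, 0, 0, 0, 0, 0, 0, 0, 0, 0, 0, 0, 0, 0, 0, 0, 0, 0, 0, 0, 0, 0, 0, 0, 0, 0, 0, 0, 0, 0, 0, 0, 0, 0, 0, 0, 0, 0, 0, 0, 0, 0, 0, 0, 0, 0, 0, 0, 0, 0, 0, 0, 0, 0, 0, 0, 0, 0, 0, 0])

```text
time_s: 12.35
ee_pos: [0.4926, -0.1052, 0.0927]
tool_rot: [[0.98, -0.201, 0.002], [-0.201, -0.98, 0.002], [0.001, -0.002, -1.0]]
contact_force: [5.7, 14.4, -1.0]
finger_gap: 0.0006
```

Run:
```python
from h import *
b=snap('side','s5.png');b=cv2.imread('pics/s5.png')[110:280,130:380]
cv2.imwrite('pics/c6.png',cv2.resize(b,None,fx=3.2,fy=3.2,interpolation=cv2.INTER_CUBIC))
```

```text
(no output)
```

View pics/c6.png

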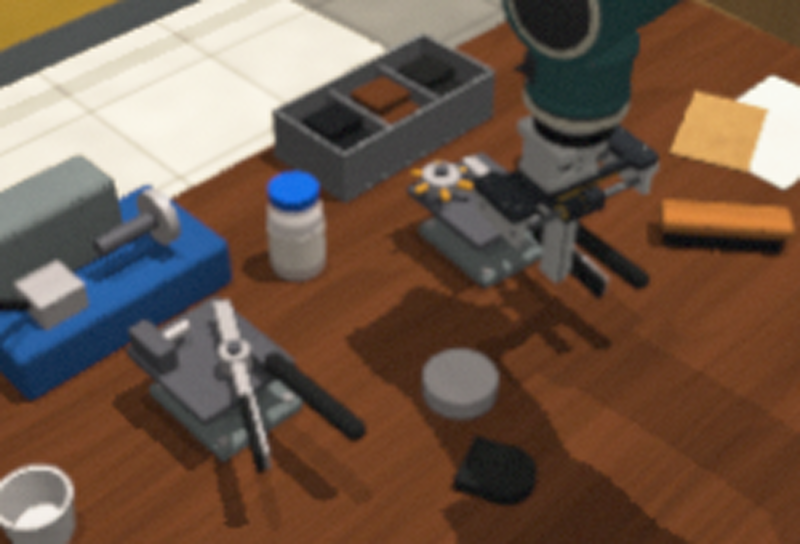

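The lever is at its stop beside the bar, with its tip at about (605,280). The setter's lever is out and nothing else has moved. Handing in.

```bash
python3 -c "
from cell import manip
print(manip.job_done())"
```

```text
the job is handed in; nothing more can be done
None
```

I pressed the punch's lever to its stop twice with the backs of the closed fingers. I handed the job in while still holding it there, at about 12.4 s of the 51 s.

- **First press:** the lever came against its stop. The force rose to about 16 N while the position stalled, and I held it for 1.25 s.
- **Release:** with the fingers off, the force read near zero. In the side picture the lever's tip was about 2 px from its predicted fully-out position in the enlarged crop (under 1 px in the camera image).
- **Second press:** it settled and held still at about 15 N. The tool's angle matches the lever's full 0.38 rad of travel to within about 0.01 rad. I had no direct reading of the lever's joint, so the stop is judged from force, tool angle and pictures.
- **Sideways force:** during the second press there was also about 3–4 N along the lever. I put this down to friction at the grip.
- **Everything else:** the fingers stayed on the outer face. In the last side picture the eyelet setter's lever was out and the tin, heel, brush, glue and rivets stood where they had been. The hammer lay outside that picture and the arm hid the spray can; the arm went nowhere near the hammer and nothing in the forces suggested a touch.

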